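# Put the cleaned microscope objectives back in the rack by length

### The arm

A 7-joint arm with a two-finger parallel gripper is mounted at the origin on the work surface. World frame = base frame: x ahead of the robot, y to its left, z up, the work surface at z = 0. Lengths are in m, angles in degrees, forces in N, time in s.
With the tool pointing down it reaches from about 0.425 to 0.825 m from the base axis. Payload 3.6 kg.
Tool frame: the origin (TCP) lies midway between the tips of the shut fingers; the grasp point (between the pads) lies 19 mm behind it (arm.grasp_offset is the distance from the TCP to the grasp point, in m); z points along the fingers, y is the line along which they close (so a half turn about z gives the same grasp; the last joint's range is limited). The gripper opens to 93 mm and grips with 3 to 60 N. Pads are 15 mm wide; open, the fingers measure 128 mm over their backs; the gripper's body (75 mm by 188 mm) begins 65 mm behind the grasp point.
Start: joints at [-66.492, 35.231, -0.722, 81.555, 0.464, 63.22, -2.315], TCP at [0.275, 0.589, 0.219] pointing down, gripper open.
Joint ranges: [-178.69, 178.69], [-17.37, 117.87], [-77.05, 75.6], [15.02, 138.74], [-78.02, 258.01], [0.78, 113.62], [-162.83, 162.83]. Speed limits (degrees/s): [159.86, 159.86, 180, 180, 180, 180, 180].

### API

Orientations are given as [roll, pitch, yaw] about the fixed x, y, z axes, in that order (R = Rz(yaw) Ry(pitch) Rx(roll)).
In Python, from cell import arm gives the robot as it stands.
- The arm moves only by the tool step_arm, never from a script. Its argument "commands" is a list of rows, each a list of 4 numbers: the shift along the tool's x, y, z in mm, then the turn about the tool's z in degrees. A call has 1 to 5 rows; each row shifts and turns the commanded pose from where the row before left it, along the tool's axes as they then stand; what a row does not reach is not made up. A row lasts 1/10 s, in which the tool goes at most 50 mm and 8.59 degrees, less where a joint would pass 70% of its speed; a pose out of reach is approached as far as the arm can. A call is refused whole if a number of a shift passes 50 or a number of a turn 8.59, either way. A call with a gripper value outside its range is refused whole. "grip" is the finger opening in mm, from 0 to 93, set as the call begins (left out, the last holds). The fingers move at their own pace and stop on an object; "newtons" is the grip in N (left out, the last holds). Time passes only in rows, so rows that do not move let the fingers close. It gives the time, the measured TCP pose, the force, the opening and the grip force at its end, in the units of the state.
- arm.state(): the state, without advancing time (a new reading comes with each control period).
- arm.grab_frame(name): name is "side" or "top" or "wrist"; returns a dict with "image" (420x560x3 uint8, blue, green, red), "camera_matrix" (3x3 intrinsics, pixels), "view" (4x4, takes a point from world to camera coordinates). Camera axes: x right, y down, z forward; pixel columns grow to the right and rows downward; lengths in m; the calibration is good to about 2 mm. The wrist camera is an equidistant fisheye: a pixel r from the principal point sees the ray r / f radians off the axis. A picture is of the moment at which its call begins. There is no depth.
- arm.job_done(): hands the job in; it is judged then, once.
The state is a dict: "t": time; "qpos": joint angles; "qd": joint speeds; "effort": joint torques, N m; "tool_pos": TCP position; "ee_rot": TCP orientation; "force": force on the tool from outside, world axes, zero at the start; "ft_torque": the same for the moment, N m; "grip_width": opening from 0.0 (shut) to 1.0 (fully open); "finger_force": force on a finger pad.
Only numpy, scipy, OpenCV 4.12 (cv2) and the standard library are available. Lean on these libraries where they do the work, as an engineer would, in place of code of your own. Each camera call takes 0.05 s, during which the arm holds its last target. There are 200 camera calls.

### The job

The four microscope objectives have been cleaned: put them back from the mat into the wells of the dark rack in order of length, the shortest in the well next to the wire pull and the longest at the other end. Each must stand upright, lens up, flat on the floor of its well; set them down rather than drop them, never tip one over, and do not knock over the dropper bottle standing among them.

Things in the scene. Friction and masses are not known exactly. Their poses are not given: they have to be found in the camera images.
- objective_30: The shortest of four loose steel microscope objectives: 30 mm tall, broad flat front with a wide lens (21 mm); about 90 g. Stands lens up on the pale blue mat on its brass thread (25 mm wide, 5 mm tall). Straight barrel 31 mm in diameter from 5 to 26 mm above the foot: grip it there from above, at any yaw. Origin: centre of the foot's underside; z up its axis (round: yaw means nothing).
- objective_40: The second shortest of four loose steel microscope objectives: 40 mm tall, slightly stepped nose with a 16 mm lens; about 120 g. Stands lens up on the pale blue mat on its brass thread (25 mm wide, 5 mm tall). Straight barrel 31 mm in diameter from 5 to 29 mm above the foot: grip it there from above, at any yaw. Origin: centre of the foot's underside; z up its axis (round: yaw means nothing).
- objective_50: The second longest of four loose steel microscope objectives: 50 mm tall, conical nose with an 11 mm lens; about 150 g. Stands lens up on the pale blue mat on its brass thread (25 mm wide, 5 mm tall). Straight barrel 32 mm in diameter from 5 to 34 mm above the foot: grip it there from above, at any yaw. Origin: centre of the foot's underside; z up its axis (round: yaw means nothing).
- objective_60: The longest of four loose steel microscope objectives: 60 mm tall, slender nose with a 7 mm lens, two black rings; about 180 g. Stands lens up on the pale blue mat on its brass thread (25 mm wide, 5 mm tall). Straight barrel 33 mm in diameter from 5 to 38 mm above the foot: grip it there from above, at any yaw. Origin: centre of the foot's underside; z up its axis (round: yaw means nothing).
- well1: Round rubber-lined well of the dark objective rack: the end well, next to the rack's wire pull. 47 mm across, 3 mm deep below the rack's flat top. Origin: centre of its floor, where an objective's foot stands, 11 mm above the bench; z up. Fixed to the rack.
- well2: Round rubber-lined well of the dark objective rack: second from the pull. 47 mm across, 3 mm deep below the rack's flat top. Origin: centre of its floor, where an objective's foot stands, 11 mm above the bench; z up. Fixed to the rack.
- well3: Round rubber-lined well of the dark objective rack: third from the pull. 47 mm across, 3 mm deep below the rack's flat top. Origin: centre of its floor, where an objective's foot stands, 11 mm above the bench; z up. Fixed to the rack.
- well4: Round rubber-lined well of the dark objective rack: the end well farthest from the pull. 47 mm across, 3 mm deep below the rack's flat top. Origin: centre of its floor, where an objective's foot stands, 11 mm above the bench; z up. Fixed to the rack.
- rack: Dark steel pull-out rack, fixed on the bench at any yaw: a bar 256 x 64 mm, 14 mm tall, with four round wells in a row along its x axis, 64 mm apart (x = -96, -32, 32, 96 mm), and a flat steel wire pull (40 mm wide) sticking out 28 mm at its -x end only. Origin: centre of its underside; +x along the row away from the pull, z up. Rack and mat lie one left, one right of y = 0.
- bottle: Amber glass dropper bottle standing loose among the objectives, to stay there: 33 mm in diameter, 74 mm tall with its bulb, 60 g. Origin: centre of its underside; z up. The fixed mat (250 x 220 x 3 mm) also carries a 3 mm tissue booklet and a 9 mm high dust cap near the middles of two edges; between x = 0.15 and 0.78 m, y = -0.6 and 0.6 m all other things on the bench are under 65 mm high.

How it is judged:
By the outcome, as a careful person would: the job done as asked, in the order asked, and still so for the second after the job is handed in, with the robot touching nothing.
It also fails if it takes over 120 s, if anything falls off the work surface, if the arm or the gripper's body presses on something with over 40 N, if the wrist force passes 120 N, or if a joint passes its speed limit or range.

## Working session

There is one attempt and no reset: what is moved stays moved. The work goes in short steps, Python scripts to look and compute and a tool call to move; the robot and the scene stay as the last step left them, time stands still between calls to the robot, and variables do not carry over. Pictures are saved under pics/ and viewed, at most 14 in all, crops included, and the job is handed in when it is done.

Besides the shell and the picture viewer there is one more tool, called after "Call:" as name(argument=value, ...), one argument or row to a line, values as JSON. step_arm: Moves the arm, as the interface text tells. Its arguments: {"type":"object","properties":{"commands":{"type":"array","items":{"type":"array","items":{"type":"number"}}},"grip":{"type":"number"},"newtons":{"type":"number"}},"required":["commands"]}

```bash
ls; mkdir -p pics; python3 - <<'E'
from cell import arm
import cv2,pickle
s=arm.state(); print(s['t'],s['tool_pos'],s['ee_rot'],s['grip_width'],arm.grasp_offset)
F={}
for n in("top","side"):
    f=arm.grab_frame(n);F[n]=f;cv2.imwrite(f"pics/{n}0.png",f["image"]);print(n,f["camera_matrix"],f["view"])
pickle.dump(F,open("f0.pkl","wb"))
E
```

```text
pics
0.0 [0.2746319  0.58826155 0.21750526] [-1.79855246e+02  2.64369191e-03  1.54977212e+02] 0.9967818253230935 0.0188
top [[433.7101981    0.         290.44841031]
 [  0.         433.7101981  212.49496394]
 [  0.           0.           1.        ]] [[ 0.0186894  -0.99967033  0.01760524 -0.00254211]
 [-0.98431556 -0.02148609 -0.17510345  0.52634452]
 [ 0.17542399 -0.01405653 -0.98439262  0.77662417]
 [ 0.          0.          0.          1.        ]]
side [[429.06105854   0.         277.13190372]
 [  0.         429.06105854 211.70641506]
 [  0.           0.           1.        ]] [[-0.97377056 -0.22684131 -0.01771787  0.50917878]
 [-0.14733218  0.6879639  -0.71063275  0.13236543]
 [ 0.17339012 -0.68938284 -0.70334001  0.86235983]
 [ 0.          0.          0.          1.        ]]
```

View pics/top0.png

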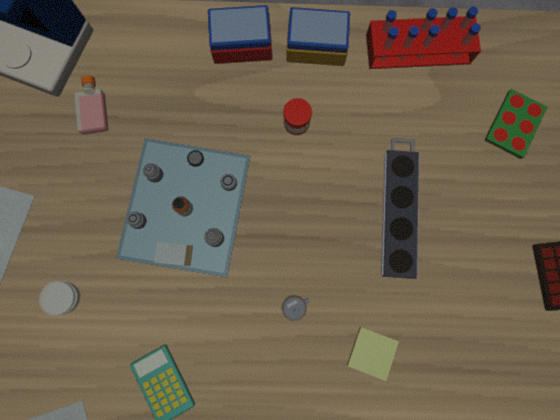

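View pics/side0.png

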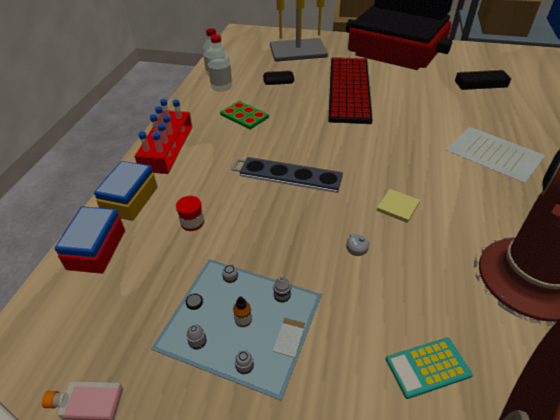

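```bash
python3 - <<'E'
import cv2,numpy as np
a=cv2.imread("pics/top0.png")[130:285,110:260];b=cv2.imread("pics/side0.png")[250:400,150:330]
c=np.clip(1.6*cv2.resize(a,None,fx=5,fy=3.87*0+5,interpolation=2)[:600].astype(float),0,255).astype('u1')
a=cv2.convertScaleAbs(cv2.resize(a,(560,579),interpolation=cv2.INTER_CUBIC),alpha=1.6)
b=cv2.convertScaleAbs(cv2.resize(b,(720,600),interpolation=cv2.INTER_CUBIC),alpha=1.5)
cv2.imwrite("pics/topc.png",a);cv2.imwrite("pics/sidec.png",b)
r=cv2.convertScaleAbs(cv2.resize(cv2.imread("pics/top0.png")[130:285,370:430],(232,600),interpolation=2),alpha=2)
r2=cv2.convertScaleAbs(cv2.resize(cv2.imread("pics/side0.png")[150:200,225:350],(500,200),interpolation=2),alpha=2)
o=np.zeros((600,740,3),'u1');o[:,:232]=r;o[:200,240:]=r2;cv2.imwrite("pics/rackc.png",o)
E
```

```text
(no output)
```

View pics/topc.png

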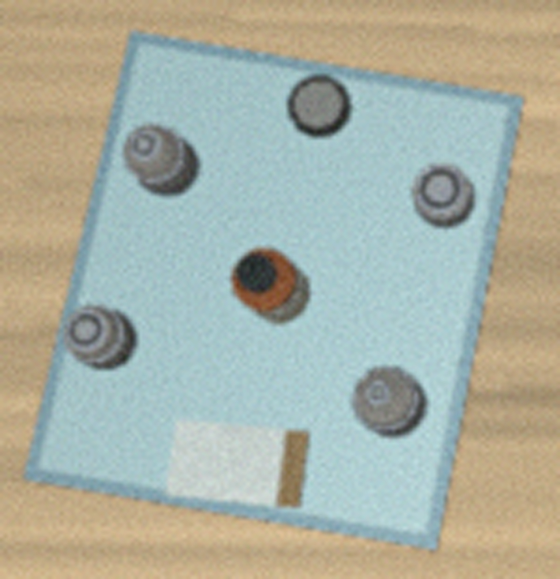

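View pics/sidec.png

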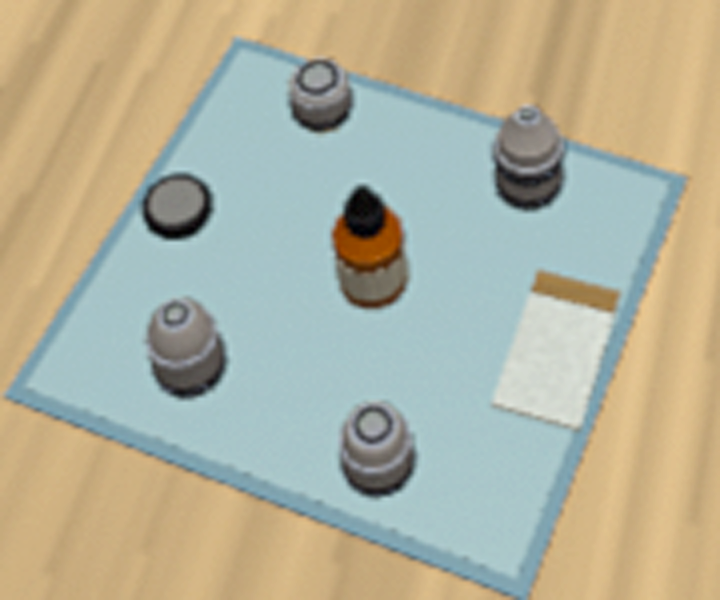

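View pics/rackc.png

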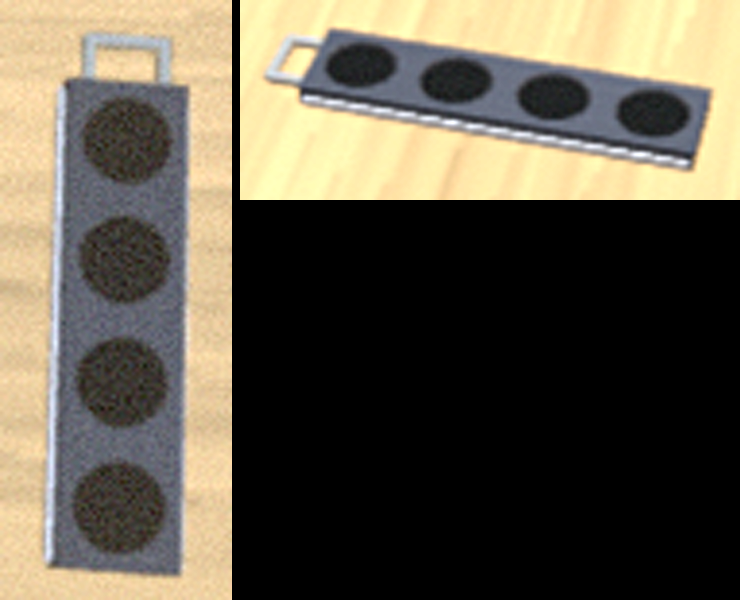

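```bash
cat >h.py <<'E'
import numpy as np,cv2,pickle
def tri(F,pt,ps):
    P=[F[n]["camera_matrix"]@np.array(F[n]["view"])[:3] for n in("top","side")]
    X=cv2.triangulatePoints(P[0],P[1],np.array(pt,float).reshape(2,1),np.array(ps,float).reshape(2,1)).ravel();X=X[:3]/X[3]
    e=[np.linalg.norm((p@np.r_[X,1])[:2]/(p@np.r_[X,1])[2]-q) for p,q in zip(P,(pt,ps))]
    return X,e
def onz(f,p,z):
    K=f["camera_matrix"];V=np.array(f["view"]);R,t=V[:3,:3],V[:3,3]
    d=R.T@np.linalg.solve(K,[p[0],p[1],1]);c=-R.T@t
    return c+d*(z-c[2])/d[2]
E
python3 - <<'E'
from h import *
np.set_printoptions(precision=4,suppress=True)
F=pickle.load(open("f0.pkl","rb"))
T=lambda u,v:((u+.5)/3.733-.5+110,(v+.5)/3.735-.5+130)
S=lambda u,v:((u+.5)/4-.5+150,(v+.5)/4-.5+250)
for n,a,b in[("30",(440,187),(319,76)),("40",(86,328),(372,425)),("50",(145,145),(175,314)),("60",(378,393),(527,116)),("bottle",(257,272),(363,190)),("cap",(319,104),(177,204))]:
    X,e=tri(F,T(*a),S(*b));print(n,X,e)
T=lambda u,v:((u+.5)/3.867-.5+370,(v+.5)/3.871-.5+130)
S=lambda u,v:((u-240+.5)/4-.5+225,(v+.5)/4-.5+150)
for a,b in zip([(127,141),(124,259),(122,382),(119,507)],[(361,66),(456,81),(553,96),(653,113)]):
    X,e=tri(F,T(*a),S(*b));print("well",X,e,onz(F["top"],T(*a),.013),onz(F["side"],S(*b),.013))
# footprints check: base circle centres in top for objectives at barrel top heights
E
```

```text
30 [0.5899 0.1318 0.0332] [np.float64(0.5324618642566908), np.float64(0.5361532965671894)]
40 [0.5103 0.3064 0.0415] [np.float64(0.4409978357495244), np.float64(0.5155129821163805)]
50 [0.6046 0.2808 0.0513] [np.float64(0.1377284642488243), np.float64(0.15667036220670724)]
60 [0.4783 0.1539 0.0615] [np.float64(0.21243380107711052), np.float64(0.21534281032666738)]
bottle [0.5372 0.215  0.0704] [np.float64(0.5096194900759222), np.float64(0.5424819604997981)]
cap [0.6412 0.2027 0.0084] [np.float64(0.35568467156779093), np.float64(0.38247315580869906)]
well [ 0.6331 -0.2179  0.0108] [np.float64(0.11342460195642433), np.float64(0.09062242329044609)] [ 0.6327 -0.2173  0.013 ] [ 0.632  -0.2152  0.013 ]
well [ 0.5692 -0.2144  0.0119] [np.float64(0.2586458752208683), np.float64(0.20627120937616406)] [ 0.5695 -0.2141  0.013 ] [ 0.5683 -0.2129  0.013 ]
well [ 0.5052 -0.2114  0.0126] [np.float64(0.10866084441076133), np.float64(0.08651908577632066)] [ 0.5053 -0.2113  0.013 ] [ 0.5049 -0.211   0.013 ]
well [ 0.4413 -0.2083  0.0123] [np.float64(0.2739852111325399), np.float64(0.2182631875878304)] [ 0.4418 -0.2082  0.013 ] [ 0.4407 -0.2075  0.013 ]
```

The top and side views agree. The lens tops triangulate to 33, 42, 51 and 62 mm, so 30, 40, 50 and 60 are identified. The wells are 64 mm apart, and well 1, next to the pull, is at x≈0.633. I'll turn to yaw 180 first, then go over objective_40.

Call:
step_arm(
  commands=[
    [0,0,0,-8.3],
    [0,0,0,-8.4],
    [0,0,0,-8.3],
    [0,0,0,0],
    [0,0,0,0],
  ],
  grip=62,
  newtons=30,
)

```text
t: 0.6
tool_pos: [0.275, 0.5886, 0.2182]
ee_rot: [-180.0, -0.0, 179.8]
force: [-1.0, -0.3, 0.2]
grip_width: 0.675
finger_force: 0.0
```

Call:
step_arm(
  commands=[
    [-20,-28,0,0],
    [-25,-28,0,0],
    [-25,-28,0,0],
    [-25,-28,0,0],
    [-25,-28,0,0],
  ],
)

```text
t: 1.1
tool_pos: [0.3957, 0.4477, 0.2187]
ee_rot: [-180.0, 0.0, 179.8]
force: [0.8, -0.0, 0.2]
grip_width: 0.663
finger_force: 0.0
```

Call:
step_arm(
  commands=[
    [-25,-28,10,0],
    [-25,-28,20,0],
    [-25,-28,20,0],
    [-25,-28,20,0],
    [-16,-30,20,0],
  ],
)

```text
t: 1.6
tool_pos: [0.5128, 0.3055, 0.1279]
ee_rot: [180.0, 0.1, 179.8]
force: [0.4, -0.5, 0.1]
grip_width: 0.668
finger_force: 0.0
```

Call:
step_arm(
  commands=[
    [0,0,0,0],
    [0,0,0,0],
    [0,0,0,0],
  ],
)

```text
t: 1.9
tool_pos: [0.5101, 0.3092, 0.1294]
ee_rot: [179.9, 0.0, -179.9]
force: [-0.2, -0.8, 0.1]
grip_width: 0.665
finger_force: 0.0
```

```bash
python3 - <<'E'
from cell import arm
import cv2,numpy as np
np.set_printoptions(precision=4,suppress=True)
f=arm.grab_frame("wrist");K=f["camera_matrix"];V=np.array(f["view"]);R,t=V[:3,:3],V[:3,3]
im=cv2.convertScaleAbs(f["image"],alpha=1.5)
print(K,-R.T@t,arm.state()["tool_pos"])
def proj(X):
    c=R@X+t;th=np.arctan2(np.hypot(c[0],c[1]),c[2]);p=np.arctan2(c[1],c[0]);r=th*K[0,0]
    return K[0,2]+r*np.cos(p),K[1,2]+r*np.sin(p)
for n,X in{"30":(.5899,.1318,.033),"40":(.5103,.3064,.043),"50":(.6046,.2808,.053),"60":(.4783,.1539,.063)}.items():
    p=proj(np.array(X));print(n,p);cv2.circle(im,tuple(int(round(v)) for v in p),3,(0,0,255),1)
cv2.imwrite("pics/w1.png",im)
E
```

```text
[[325.1923   0.     275.5481]
 [  0.     325.1923 205.8858]
 [  0.       0.       1.    ]] [0.4363 0.3093 0.2956] [0.51   0.3094 0.1296]
30 (np.float64(101.06440111890478), np.float64(282.01047956741144))
40 (np.float64(271.00395287319867), np.float64(210.62303092869485))
50 (np.float64(242.70975076287618), np.float64(314.8378280959288))
60 (np.float64(85.24812593229058), np.float64(179.42376385774241))
```

View pics/w1.png

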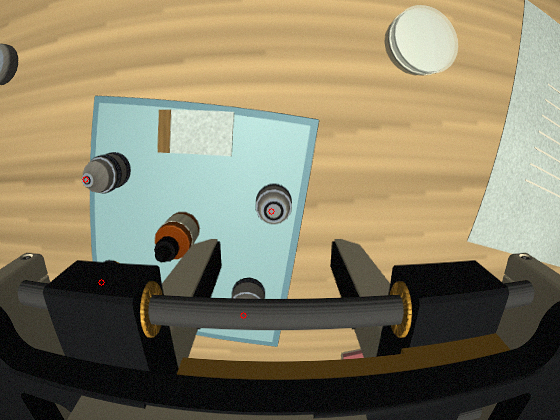

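The wrist view shows objective_40's lens at about (273,210), within 2 px of the prediction. Objective_60's lens is at (87,180), also as predicted, and the bottle is clear. Descending.

Call:
step_arm(
  commands=[
    [0,-2,30,0],
    [0,0,30,0],
    [0,0,25,0],
    [0,0,15,0],
    [0,0,10,0],
  ],
)

```text
t: 2.45
tool_pos: [0.5102, 0.3062, 0.0181]
ee_rot: [180.0, -0.0, -179.9]
force: [-0.1, -0.7, -0.3]
grip_width: 0.668
finger_force: 0.0
```

Call:
step_arm(
  commands=[
    [0,0,5,0],
    [0,0,4,0],
    [0,0,0,0],
    [0,0,0,0],
  ],
)

```text
t: 2.85
tool_pos: [0.5113, 0.3051, 0.0104]
ee_rot: [180.0, 0.1, 180.0]
force: [0.3, 0.5, 1.0]
grip_width: 0.667
finger_force: 0.0
```

Call:
step_arm(
  commands=[
    [0,0,0,0],
    [0,0,0,0],
    [0,0,0,0],
    [0,0,0,0],
    [0,0,0,0],
  ],
  grip=25,
)

```text
t: 3.35
tool_pos: [0.511, 0.3054, 0.0098]
ee_rot: [179.9, 0.0, 180.0]
force: [-0.1, 0.3, 0.3]
grip_width: 0.324
finger_force: 30.0
```

Call:
step_arm(
  commands=[
    [0,0,0,0],
    [0,0,0,0],
    [0,0,0,0],
    [0,0,0,0],
    [0,0,0,0],
  ],
)

```text
t: 3.85
tool_pos: [0.511, 0.3054, 0.0098]
ee_rot: [180.0, 0.0, 180.0]
force: [0.2, 2.3, 1.4]
grip_width: 0.326
finger_force: 30.0
```

Call:
step_arm(
  commands=[
    [0,0,-5,0],
    [0,0,-15,0],
    [0,0,-30,0],
    [0,0,-30,0],
    [0,0,-30,0],
  ],
)

```text
t: 4.35
tool_pos: [0.5106, 0.3039, 0.1214]
ee_rot: [-179.9, -0.0, 179.9]
force: [-0.1, 0.0, -1.4]
grip_width: 0.33
finger_force: 30.0
```

Call:
step_arm(
  commands=[
    [0,-10,0,0],
    [0,-20,0,0],
    [-4,-30,0,0],
    [-4,-40,0,0],
    [-5,-40,0,0],
  ],
)

```text
t: 4.85
tool_pos: [0.5226, 0.1624, 0.119]
ee_rot: [-179.9, -0.1, -180.0]
force: [0.6, -0.8, -1.6]
grip_width: 0.332
finger_force: 30.0
```

Call:
step_arm(
  commands=[
    [-5,-40,0,0],
    [-5,-40,0,0],
    [-5,-40,0,0],
    [-5,-40,0,0],
    [-5,-40,0,0],
  ],
)

```text
t: 5.35
tool_pos: [0.5472, -0.0379, 0.119]
ee_rot: [-180.0, -0.1, 179.9]
force: [0.8, 0.6, -0.9]
grip_width: 0.322
finger_force: 30.0
```

Call:
step_arm(
  commands=[
    [-5,-40,0,0],
    [-5,-40,0,0],
    [-5,-40,0,0],
    [-5,-30,0,0],
    [0,-20,0,0],
  ],
)

```text
t: 5.85
tool_pos: [0.5668, -0.2098, 0.1187]
ee_rot: [-179.9, -0.2, 179.7]
force: [-1.0, 0.6, -0.7]
grip_width: 0.323
finger_force: 30.0
```

Call:
step_arm(
  commands=[
    [0,-9,0,0],
    [0,0,0,0],
    [0,0,0,0],
    [0,0,0,0],
  ],
)

```text
t: 6.25
tool_pos: [0.5687, -0.2118, 0.1196]
ee_rot: [179.9, -0.0, -179.9]
force: [0.8, 0.2, -1.0]
grip_width: 0.327
finger_force: 30.0
```

```bash
cat >>h.py <<'E'
def wrist(name,pts,fac=1.8):
    from cell import arm
    f=arm.grab_frame("wrist");K=f["camera_matrix"];V=np.array(f["view"]);R,t=V[:3,:3],V[:3,3]
    im=cv2.convertScaleAbs(f["image"],alpha=fac)
    print(arm.state()["tool_pos"])
    for X in pts:
        c=R@np.array(X)+t;th=np.arctan2(np.hypot(c[0],c[1]),c[2]);p=np.arctan2(c[1],c[0]);r=th*K[0,0]
        p=(K[0,2]+r*np.cos(p),K[1,2]+r*np.sin(p));print(X,np.round(p,1));cv2.circle(im,tuple(int(round(v)) for v in p),3,(0,0,255),1)
    cv2.imwrite(name,im)
E
python3 -c "
from h import *
wrist('pics/w2.png',[(.569,-.214,.013),(.505,-.2112,.013),(.4413,-.208,.013)])"
```

```text
[ 0.56879118 -0.21203882  0.11970262]
(0.569, -0.214, 0.013) [272.  204.3]
(0.505, -0.2112, 0.013) [275.4 130.1]
(0.4413, -0.208, 0.013) [279.5  55.1]
```

View pics/w2.png

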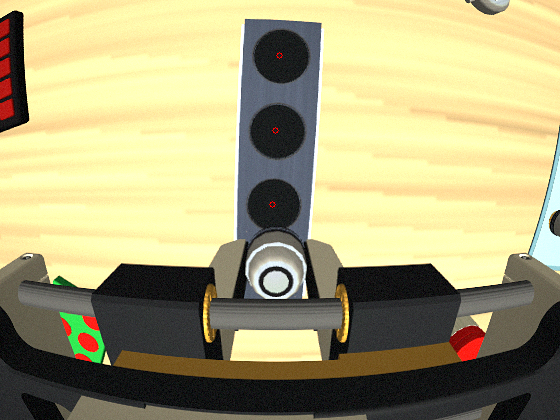

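The held objective is upright. The well centres at (273,204), (278,131) and (280,56) match the predictions within 2 px. Lowering.

Call:
step_arm(
  commands=[
    [0,-1,20,0],
    [0,0,30,0],
    [0,0,25,0],
    [0,0,15,0],
    [0,0,6,0],
  ],
)

```text
t: 6.8
tool_pos: [0.5679, -0.214, 0.0222]
ee_rot: [179.9, -0.1, -179.9]
force: [-0.6, -0.0, -1.1]
grip_width: 0.328
finger_force: 30.0
```

Call:
step_arm(
  commands=[
    [0,0,2,0],
    [0,0,1,0],
    [0,0,1,0],
    [0,0,0,0],
    [0,0,0,0],
  ],
)

```text
t: 7.3
tool_pos: [0.5689, -0.2154, 0.0203]
ee_rot: [-180.0, 0.1, 180.0]
force: [0.1, 0.0, -1.5]
grip_width: 0.328
finger_force: 30.0
```

Call:
step_arm(
  commands=[
    [0,0,1,0],
    [0,0,0.5,0],
    [0,0,0,0],
    [0,0,0,0],
  ],
)

```text
t: 7.7
tool_pos: [0.5686, -0.2152, 0.0181]
ee_rot: [-180.0, -0.0, 180.0]
force: [0.5, 0.2, -1.9]
grip_width: 0.33
finger_force: 30.0
```

Call:
step_arm(
  commands=[
    [0,0,0.5,0],
    [0,0,0,0],
    [0,0,0,0],
  ],
)

```text
t: 8.0
tool_pos: [0.5687, -0.2152, 0.0178]
ee_rot: [-180.0, 0.0, 180.0]
force: [0.5, -1.0, 1.1]
grip_width: 0.328
finger_force: 30.0
```

Call:
step_arm(
  commands=[
    [0,0,0.5,0],
    [0,0,0,0],
    [0,0,0,0],
  ],
)

```text
t: 8.3
tool_pos: [0.5687, -0.2152, 0.0178]
ee_rot: [-180.0, 0.0, 180.0]
force: [-1.6, 0.2, 5.9]
grip_width: 0.324
finger_force: 30.0
```

Call:
step_arm(
  commands=[
    [0,0,0,0],
    [0,0,0,0],
    [0,0,0,0],
    [0,0,0,0],
    [0,0,0,0],
  ],
  grip=62,
)

```text
t: 8.8
tool_pos: [0.5686, -0.2152, 0.017]
ee_rot: [180.0, -0.0, 180.0]
force: [0.4, -0.4, 0.5]
grip_width: 0.661
finger_force: 0.0
```

Call:
step_arm(
  commands=[
    [0,0,-5,0],
    [0,0,-20,0],
    [0,0,-30,0],
    [0,0,-30,0],
    [0,0,-20,0],
  ],
)

```text
t: 9.3
tool_pos: [0.5695, -0.2154, 0.1248]
ee_rot: [-179.9, 0.2, 180.0]
force: [0.4, -0.4, 0.1]
grip_width: 0.666
finger_force: 0.0
```

Call:
step_arm(
  commands=[
    [0,20,0,0],
    [-3,40,0,0],
    [-3,40,0,0],
    [-3,40,0,0],
    [-3,40,0,0],
  ],
)

```text
t: 9.8
tool_pos: [0.5808, -0.0337, 0.1227]
ee_rot: [-180.0, 0.0, 180.0]
force: [0.7, -0.0, 0.5]
grip_width: 0.669
finger_force: 0.0
```

Call:
step_arm(
  commands=[
    [-3,40,0,0],
    [-3,40,0,0],
    [-3,40,0,0],
    [-3,40,0,0],
    [-3,40,0,0],
  ],
)

```text
t: 10.3
tool_pos: [0.5958, 0.1665, 0.1226]
ee_rot: [180.0, 0.0, 180.0]
force: [0.7, 0.2, -0.8]
grip_width: 0.67
finger_force: 0.0
```

Call:
step_arm(
  commands=[
    [-3,40,0,0],
    [-3,40,0,0],
    [-3,25,0,0],
    [0,12,0,0],
    [0,0,0,0],
  ],
)

```text
t: 10.8
tool_pos: [0.604, 0.2838, 0.1221]
ee_rot: [179.9, -0.0, -179.9]
force: [0.8, 0.4, 0.3]
grip_width: 0.667
finger_force: 0.0
```

Call:
step_arm(
  commands=[
    [0,0,0,0],
    [0,0,0,0],
    [0,0,0,0],
  ],
)

```text
t: 11.1
tool_pos: [0.6054, 0.2794, 0.1222]
ee_rot: [-179.9, 0.0, 179.8]
force: [0.0, 0.2, -0.3]
grip_width: 0.665
finger_force: 0.0
```

```bash
python3 -c "
from h import *
wrist('pics/w3.png',[(.6046,.2815,.053)])"
```

```text
[0.60528762 0.27993418 0.12228446]
(0.6046, 0.2815, 0.053) [277.4 215.7]
```

View pics/w3.png

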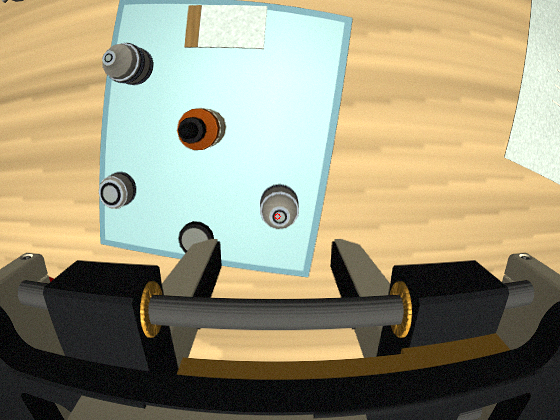

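Objective_50's lens is at (279,215) against a predicted (277,216). I'll shift +2 mm in y and descend 110 mm.

Call:
step_arm(
  commands=[
    [0,2,25,0],
    [0,0,30,0],
    [0,0,25,0],
    [0,0,15,0],
    [0,0,8,0],
  ],
)

```text
t: 11.65
tool_pos: [0.6043, 0.2829, 0.0177]
ee_rot: [-179.9, -0.1, 179.9]
force: [-0.0, -0.3, 0.5]
grip_width: 0.662
finger_force: 0.0
```

Call:
step_arm(
  commands=[
    [0,0,5,0],
    [0,0,2,0],
    [0,0,0,0],
    [0,0,0,0],
  ],
)

```text
t: 12.05
tool_pos: [0.6054, 0.2842, 0.0131]
ee_rot: [180.0, 0.1, 180.0]
force: [-0.2, -0.6, -0.0]
grip_width: 0.663
finger_force: 0.0
```

Call:
step_arm(
  commands=[
    [0,0,0,0],
    [0,0,0,0],
    [0,0,0,0],
    [0,0,0,0],
    [0,0,0,0],
  ],
  grip=25,
)

```text
t: 12.55
tool_pos: [0.6048, 0.2831, 0.0122]
ee_rot: [-179.9, -0.0, 180.0]
force: [-0.7, -1.4, 1.6]
grip_width: 0.34
finger_force: 30.0
```

Call:
step_arm(
  commands=[
    [0,0,0,0],
    [0,0,0,0],
    [0,0,0,0],
  ],
)

```text
t: 12.85
tool_pos: [0.6048, 0.2832, 0.0122]
ee_rot: [-179.9, -0.0, 180.0]
force: [-1.0, -2.3, 3.3]
grip_width: 0.332
finger_force: 30.0
```

Call:
step_arm(
  commands=[
    [0,0,-5,0],
    [0,0,-15,0],
    [0,0,-30,0],
    [0,0,-30,0],
    [0,0,-30,0],
  ],
)

```text
t: 13.35
tool_pos: [0.6046, 0.2846, 0.1241]
ee_rot: [179.9, 0.0, -180.0]
force: [0.8, -0.4, -0.7]
grip_width: 0.337
finger_force: 30.0
```

Call:
step_arm(
  commands=[
    [0,-10,0,0],
    [3,-20,0,0],
    [7,-30,0,0],
    [8,-40,0,0],
    [8,-40,0,0],
  ],
)

```text
t: 13.85
tool_pos: [0.5776, 0.1425, 0.1215]
ee_rot: [-180.0, -0.1, -180.0]
force: [-0.0, -0.8, -1.2]
grip_width: 0.336
finger_force: 30.0
```

Call:
step_arm(
  commands=[
    [8,-40,0,0],
    [8,-40,0,0],
    [8,-40,0,0],
    [8,-40,0,0],
    [8,-40,0,0],
  ],
)

```text
t: 14.35
tool_pos: [0.5375, -0.0579, 0.1217]
ee_rot: [180.0, -0.1, 180.0]
force: [1.5, 0.5, -1.8]
grip_width: 0.339
finger_force: 30.0
```

Call:
step_arm(
  commands=[
    [8,-40,0,0],
    [8,-40,0,0],
    [8,-34,0,0],
    [6,-25,0,0],
    [4,-15,0,0],
  ],
)

```text
t: 14.85
tool_pos: [0.5028, -0.2133, 0.1216]
ee_rot: [-179.9, -0.1, 179.7]
force: [-0.2, -0.3, -2.1]
grip_width: 0.335
finger_force: 30.0
```

Call:
step_arm(
  commands=[
    [0,0,0,0],
    [0,0,0,0],
    [0,0,0,0],
    [0,0,0,0],
  ],
)

```text
t: 15.25
tool_pos: [0.5053, -0.208, 0.1222]
ee_rot: [179.9, 0.0, -179.8]
force: [1.0, -0.3, -3.2]
grip_width: 0.341
finger_force: 30.0
```

```bash
python3 -c "
from cell import arm
print(arm.state()['tool_pos'],arm.state()['tool_pos'])"
```

```text
[ 0.50527681 -0.20802819  0.12219726] [ 0.50527681 -0.20802819  0.12219726]
```

Call:
step_arm(
  commands=[
    [0,-2,20,0],
    [0,0,30,0],
    [0,0,25,0],
    [0,0,15,0],
    [0,0,7,0],
  ],
)

```text
t: 15.75
tool_pos: [0.5042, -0.2106, 0.0237]
ee_rot: [179.9, -0.1, -179.9]
force: [1.1, 0.1, -1.7]
grip_width: 0.336
finger_force: 30.0
```

Call:
step_arm(
  commands=[
    [0,0,2,0],
    [0,0,1,0],
    [0,0,0.5,0],
    [0,0,0,0],
    [0,0,0,0],
  ],
)

```text
t: 16.25
tool_pos: [0.505, -0.2123, 0.0222]
ee_rot: [-180.0, 0.1, 180.0]
force: [-0.1, 0.8, -1.7]
grip_width: 0.334
finger_force: 30.0
```

Call:
step_arm(
  commands=[
    [0,0,0.5,0],
    [0,0,0,0],
    [0,0,0,0],
  ],
)

```text
t: 16.55
tool_pos: [0.5046, -0.2122, 0.0212]
ee_rot: [-180.0, 0.0, 180.0]
force: [-0.6, 0.9, -1.4]
grip_width: 0.34
finger_force: 30.0
```

Call:
step_arm(
  commands=[
    [0,0,0.5,0],
    [0,0,0,0],
    [0,0,0,0],
  ],
)

```text
t: 16.85
tool_pos: [0.5046, -0.2121, 0.0206]
ee_rot: [180.0, -0.0, 180.0]
force: [-0.7, -0.8, -1.9]
grip_width: 0.341
finger_force: 30.0
```

Call:
step_arm(
  commands=[
    [0,0,0.5,0],
    [0,0,0,0],
    [0,0,0,0],
  ],
)

```text
t: 17.15
tool_pos: [0.5046, -0.2122, 0.0202]
ee_rot: [-180.0, 0.0, 180.0]
force: [-0.0, 0.4, -0.8]
grip_width: 0.337
finger_force: 30.0
```

Call:
step_arm(
  commands=[
    [0,0,0.5,0],
    [0,0,0,0],
    [0,0,0,0],
  ],
)

```text
t: 17.45
tool_pos: [0.5047, -0.2122, 0.0201]
ee_rot: [-180.0, 0.0, 180.0]
force: [-1.3, -0.2, 4.5]
grip_width: 0.338
finger_force: 30.0
```

Call:
step_arm(
  commands=[
    [0,0,0,0],
    [0,0,0,0],
    [0,0,0,0],
    [0,0,0,0],
    [0,0,0,0],
  ],
  grip=62,
)

```text
t: 17.95
tool_pos: [0.5046, -0.2122, 0.0195]
ee_rot: [-180.0, -0.0, 180.0]
force: [0.2, 0.4, -0.4]
grip_width: 0.657
finger_force: 0.0
```

Call:
step_arm(
  commands=[
    [0,0,-5,0],
    [0,0,-20,0],
    [0,0,-30,0],
    [0,0,-30,0],
    [0,0,-20,0],
  ],
)

```text
t: 18.45
tool_pos: [0.5054, -0.2124, 0.1271]
ee_rot: [-179.9, 0.2, 180.0]
force: [0.5, -0.0, 0.3]
grip_width: 0.669
finger_force: 0.0
```

Call:
step_arm(
  commands=[
    [0,20,0,0],
    [3,40,0,0],
    [3,40,0,0],
    [3,40,0,0],
    [3,40,0,0],
  ],
)

```text
t: 18.95
tool_pos: [0.4925, -0.0307, 0.1251]
ee_rot: [180.0, 0.0, 180.0]
force: [0.9, -0.3, -0.0]
grip_width: 0.668
finger_force: 0.0
```

Call:
step_arm(
  commands=[
    [3,40,0,0],
    [3,40,0,0],
    [3,40,0,0],
    [3,40,0,0],
    [2,17,0,0],
  ],
)

```text
t: 19.45
tool_pos: [0.4781, 0.1501, 0.1253]
ee_rot: [179.8, 0.1, -179.7]
force: [-0.4, -0.4, -1.1]
grip_width: 0.669
finger_force: 0.0
```

Call:
step_arm(
  commands=[
    [0,10,0,0],
    [0,0,0,0],
    [0,0,0,0],
    [0,0,0,0],
  ],
)

```text
t: 19.85
tool_pos: [0.4791, 0.1528, 0.1246]
ee_rot: [-179.9, -0.0, 179.8]
force: [-0.5, 0.3, -0.7]
grip_width: 0.669
finger_force: 0.0
```

```bash
python3 -c "
from h import *
wrist('pics/w4.png',[(.4783,.155,.063),(.5899,.1328,.033)])"
```

```text
[0.47903914 0.15300338 0.12462866]
(0.4783, 0.155, 0.063) [277.6 218.9]
(0.5899, 0.1328, 0.033) [254.4 320. ]
```

View pics/w4.png

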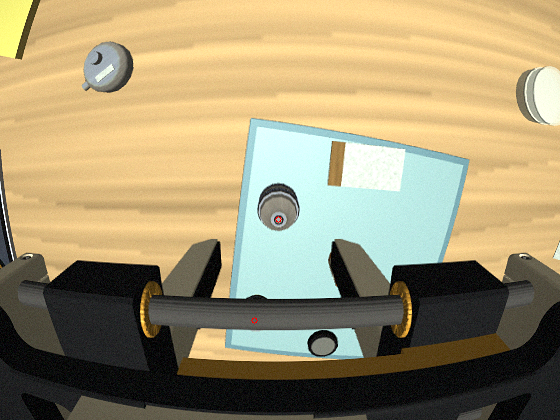

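Objective_60's lens is at (278,219), as predicted. I'll shift +2 mm in y and descend.

Call:
step_arm(
  commands=[
    [0,2,25,0],
    [0,0,30,0],
    [0,0,25,0],
    [0,0,15,0],
    [0,0,8,0],
  ],
)

```text
t: 20.4
tool_pos: [0.4783, 0.1554, 0.0203]
ee_rot: [-179.9, -0.1, 179.9]
force: [0.2, -0.6, -0.6]
grip_width: 0.666
finger_force: 0.0
```

Call:
step_arm(
  commands=[
    [0,0,5,0],
    [0,0,2,0],
    [0,0,0,0],
    [0,0,0,0],
  ],
)

```text
t: 20.8
tool_pos: [0.4792, 0.157, 0.0153]
ee_rot: [180.0, 0.1, 180.0]
force: [-0.3, 0.2, -0.1]
grip_width: 0.665
finger_force: 0.0
```

Call:
step_arm(
  commands=[
    [0,0,0,0],
    [0,0,0,0],
    [0,0,0,0],
    [0,0,0,0],
    [0,0,0,0],
  ],
  grip=25,
)

```text
t: 21.3
tool_pos: [0.4787, 0.1563, 0.0148]
ee_rot: [-180.0, -0.0, 180.0]
force: [-0.3, -1.3, 1.6]
grip_width: 0.349
finger_force: 30.0
```

Call:
step_arm(
  commands=[
    [0,0,0,0],
    [0,0,0,0],
    [0,0,0,0],
  ],
)

```text
t: 21.6
tool_pos: [0.4787, 0.1563, 0.0148]
ee_rot: [-180.0, -0.0, 180.0]
force: [-0.8, -2.4, 3.8]
grip_width: 0.352
finger_force: 30.0
```

Call:
step_arm(
  commands=[
    [0,0,-5,0],
    [0,0,-15,0],
    [0,0,-30,0],
    [0,0,-30,0],
    [0,0,-30,0],
  ],
)

```text
t: 22.1
tool_pos: [0.4782, 0.1576, 0.1255]
ee_rot: [180.0, -0.0, -180.0]
force: [1.1, 0.1, -1.7]
grip_width: 0.353
finger_force: 30.0
```

Call:
step_arm(
  commands=[
    [0,-10,0,0],
    [3,-20,0,0],
    [4,-30,0,0],
    [4,-40,0,0],
    [4,-40,0,0],
  ],
)

```text
t: 22.6
tool_pos: [0.4627, 0.0159, 0.1237]
ee_rot: [180.0, -0.1, -179.9]
force: [0.6, -0.1, -1.7]
grip_width: 0.353
finger_force: 30.0
```

Call:
step_arm(
  commands=[
    [4,-40,0,0],
    [4,-40,0,0],
    [4,-40,0,0],
    [4,-40,0,0],
    [4,-35,0,0],
  ],
)

```text
t: 23.1
tool_pos: [0.4423, -0.1801, 0.1236]
ee_rot: [180.0, -0.1, 179.9]
force: [1.1, 0.1, -1.4]
grip_width: 0.348
finger_force: 30.0
```

Call:
step_arm(
  commands=[
    [2,-20,0,0],
    [0,-9,0,0],
    [0,0,0,0],
    [0,0,0,0],
    [0,0,0,0],
  ],
)

```text
t: 23.6
tool_pos: [0.4419, -0.2051, 0.1245]
ee_rot: [179.9, -0.0, -179.8]
force: [1.0, 0.1, -1.6]
grip_width: 0.349
finger_force: 30.0
```

```bash
python3 -c "
from h import *
wrist('pics/w5.png',[(.4413,-.2075,.013)])"
```

```text
[ 0.44194927 -0.20526169  0.12458313]
(0.4413, -0.2075, 0.013) [271.8 201.9]
```

View pics/w5.png

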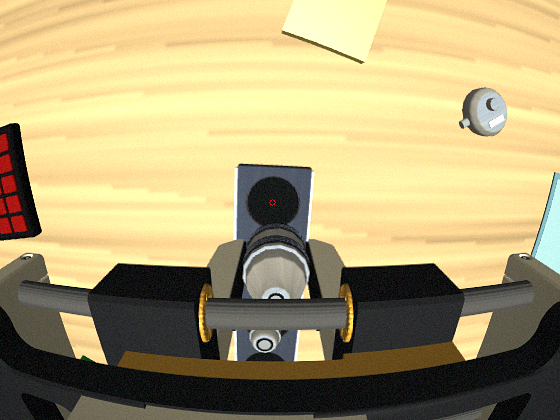

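The held objective_60 is upright, and well 4 is at (273,202), as predicted. Shifting -1.5 mm in y and lowering.

Call:
step_arm(
  commands=[
    [0,-1.5,20,0],
    [0,0,30,0],
    [0,0,25,0],
    [0,0,15,0],
    [0,0,7,0],
  ],
)

```text
t: 24.15
tool_pos: [0.4413, -0.2072, 0.0264]
ee_rot: [179.9, -0.1, -179.9]
force: [-0.6, 0.0, -1.2]
grip_width: 0.348
finger_force: 30.0
```

Call:
step_arm(
  commands=[
    [0,0,2,0],
    [0,0,1,0],
    [0,0,0.5,0],
    [0,0,0,0],
    [0,0,0,0],
  ],
)

```text
t: 24.65
tool_pos: [0.4419, -0.2088, 0.0247]
ee_rot: [-180.0, 0.1, 180.0]
force: [0.0, -0.2, -1.7]
grip_width: 0.347
finger_force: 30.0
```

Call:
step_arm(
  commands=[
    [0,0,0.5,0],
    [0,0,0,0],
    [0,0,0,0],
  ],
)

```text
t: 24.95
tool_pos: [0.4416, -0.2087, 0.0237]
ee_rot: [-180.0, 0.0, 180.0]
force: [-0.8, -0.4, -1.7]
grip_width: 0.348
finger_force: 30.0
```

Call:
step_arm(
  commands=[
    [0,0,0.5,0],
    [0,0,0,0],
    [0,0,0,0],
  ],
)

```text
t: 25.25
tool_pos: [0.4416, -0.2086, 0.0231]
ee_rot: [180.0, -0.0, 180.0]
force: [-0.4, -0.1, -1.7]
grip_width: 0.347
finger_force: 30.0
```

Call:
step_arm(
  commands=[
    [0,0,0.5,0],
    [0,0,0,0],
    [0,0,0,0],
  ],
)

```text
t: 25.55
tool_pos: [0.4416, -0.2086, 0.0228]
ee_rot: [-180.0, 0.0, 180.0]
force: [0.5, 0.0, 0.7]
grip_width: 0.351
finger_force: 30.0
```

Call:
step_arm(
  commands=[
    [0,0,0.5,0],
    [0,0,0,0],
    [0,0,0,0],
  ],
)

```text
t: 25.85
tool_pos: [0.4417, -0.2086, 0.0228]
ee_rot: [-180.0, 0.0, 180.0]
force: [-0.1, 0.9, 5.4]
grip_width: 0.35
finger_force: 30.0
```

Call:
step_arm(
  commands=[
    [0,0,0,0],
    [0,0,0,0],
    [0,0,0,0],
    [0,0,0,0],
    [0,0,0,0],
  ],
  grip=62,
)

```text
t: 26.35
tool_pos: [0.4416, -0.2086, 0.022]
ee_rot: [180.0, -0.0, 180.0]
force: [-0.4, -1.0, 0.4]
grip_width: 0.667
finger_force: 0.0
```

Call:
step_arm(
  commands=[
    [0,0,-5,0],
    [0,0,-20,0],
    [0,0,-30,0],
    [0,0,-30,0],
    [0,0,-20,0],
  ],
)

```text
t: 26.85
tool_pos: [0.4422, -0.2088, 0.1294]
ee_rot: [-179.9, 0.1, 180.0]
force: [0.1, 0.4, -0.6]
grip_width: 0.667
finger_force: 0.0
```

Call:
step_arm(
  commands=[
    [-8,20,0,0],
    [-14,34,0,0],
    [-14,34,0,0],
    [-14,34,0,0],
    [-14,34,0,0],
  ],
)

```text
t: 27.35
tool_pos: [0.506, -0.0513, 0.1276]
ee_rot: [-180.0, 0.0, 180.0]
force: [0.7, -0.0, 0.4]
grip_width: 0.665
finger_force: 0.0
```

Call:
step_arm(
  commands=[
    [-14,34,0,0],
    [-14,34,0,0],
    [-14,34,0,0],
    [-14,34,0,0],
    [-14,34,0,0],
  ],
)

```text
t: 27.85
tool_pos: [0.576, 0.1187, 0.1274]
ee_rot: [-180.0, -0.0, 180.0]
force: [0.0, 0.4, 0.5]
grip_width: 0.669
finger_force: 0.0
```

Call:
step_arm(
  commands=[
    [-14,15,0,0],
    [0,0,0,0],
    [0,0,0,0],
    [0,0,0,0],
  ],
)

```text
t: 28.25
tool_pos: [0.589, 0.1301, 0.127]
ee_rot: [-179.9, -0.1, 179.8]
force: [0.5, -0.5, -0.2]
grip_width: 0.662
finger_force: 0.0
```

```bash
python3 -c "
from h import *
wrist('pics/w6.png',[(.5899,.1328,.033)])"
```

```text
[0.58914654 0.13017722 0.12715321]
(0.5899, 0.1328, 0.033) [278. 209.]
```

View pics/w6.png

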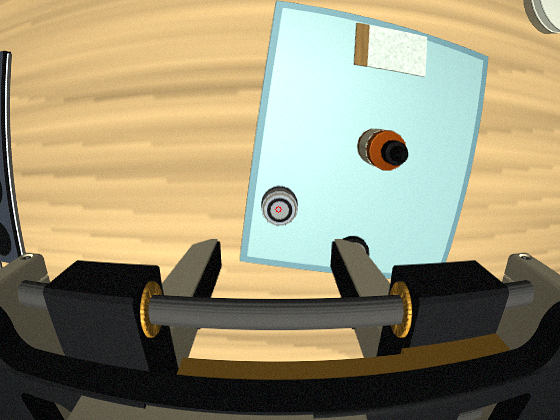

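Objective_30's lens is at (279,209), matching the prediction, and both the bottle and the cap are clear. I'll shift +2 mm in y and go down 118.5 mm.

Call:
step_arm(
  commands=[
    [0,2,25,0],
    [0,0,35,0],
    [0,0,25,0],
    [0,0,15,0],
    [0,0,10,0],
  ],
)

```text
t: 28.8
tool_pos: [0.5893, 0.1332, 0.0162]
ee_rot: [-180.0, -0.1, 179.9]
force: [0.0, 0.1, -0.3]
grip_width: 0.666
finger_force: 0.0
```

Call:
step_arm(
  commands=[
    [0,0,5,0],
    [0,0,2,0],
    [0,0,1.5,0],
    [0,0,0,0],
    [0,0,0,0],
  ],
)

```text
t: 29.3
tool_pos: [0.5902, 0.1345, 0.0093]
ee_rot: [180.0, 0.1, 180.0]
force: [-0.4, 0.5, 0.3]
grip_width: 0.664
finger_force: 0.0
```

Call:
step_arm(
  commands=[
    [0,0,0,0],
    [0,0,0,0],
    [0,0,0,0],
    [0,0,0,0],
    [0,0,0,0],
  ],
  grip=25,
)

```text
t: 29.8
tool_pos: [0.5897, 0.1342, 0.0086]
ee_rot: [-180.0, -0.0, 180.0]
force: [-0.4, -0.6, -0.4]
grip_width: 0.331
finger_force: 30.0
```

Call:
step_arm(
  commands=[
    [0,0,0,0],
    [0,0,0,0],
    [0,0,0,0],
  ],
)

```text
t: 30.1
tool_pos: [0.5897, 0.1342, 0.0087]
ee_rot: [-180.0, -0.0, 180.0]
force: [-0.6, -0.1, 0.5]
grip_width: 0.324
finger_force: 30.0
```

Call:
step_arm(
  commands=[
    [0,0,-5,0],
    [0,0,-15,0],
    [0,0,-30,0],
    [0,0,-30,0],
    [0,0,-30,0],
  ],
)

```text
t: 30.6
tool_pos: [0.5898, 0.1344, 0.1209]
ee_rot: [180.0, 0.0, 180.0]
force: [0.2, -0.3, 0.2]
grip_width: 0.322
finger_force: 30.0
```

Call:
step_arm(
  commands=[
    [0,-10,0,0],
    [-4,-20,0,0],
    [-4,-30,0,0],
    [-5,-40,0,0],
    [-5,-40,0,0],
  ],
)

```text
t: 31.1
tool_pos: [0.6073, -0.007, 0.1187]
ee_rot: [-180.0, -0.0, -180.0]
force: [0.5, 0.6, 0.3]
grip_width: 0.324
finger_force: 30.0
```

Call:
step_arm(
  commands=[
    [-5,-40,0,0],
    [-5,-40,0,0],
    [-5,-40,0,0],
    [-5,-40,0,0],
    [-5,-30,0,0],
  ],
)

```text
t: 31.6
tool_pos: [0.6314, -0.2001, 0.1184]
ee_rot: [-179.9, -0.1, 179.8]
force: [1.1, 0.5, -0.3]
grip_width: 0.323
finger_force: 30.0
```

Call:
step_arm(
  commands=[
    [0,-15,0,0],
    [0,-6,0,0],
    [0,0,0,0],
    [0,0,0,0],
    [0,0,0,0],
  ],
)

```text
t: 32.1
tool_pos: [0.633, -0.2138, 0.1188]
ee_rot: [179.9, 0.0, -179.8]
force: [-0.2, -0.5, -1.2]
grip_width: 0.327
finger_force: 30.0
```

```bash
python3 -c "
from h import *
wrist('pics/w7.png',[(.6328,-.2165,.013),(.569,-.214,.051)])"
```

```text
[ 0.63292681 -0.21428446  0.1188287 ]
(0.6328, -0.2165, 0.013) [271.4 204. ]
(0.569, -0.214, 0.051) [274.4 131.7]
```

View pics/w7.png

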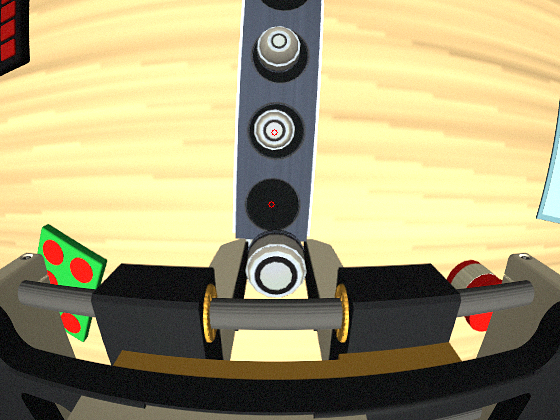

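The placed objectives stand centred in their wells, with the 40's lens at (275,131). Well 1 is at (272,204), as predicted. Lowering the 30.

Call:
step_arm(
  commands=[
    [0,-1.5,20,0],
    [0,0,30,0],
    [0,0,25,0],
    [0,0,15,0],
    [0,0,7,0],
  ],
)

```text
t: 32.65
tool_pos: [0.6319, -0.2171, 0.0201]
ee_rot: [179.9, -0.1, -180.0]
force: [0.2, -0.3, -0.4]
grip_width: 0.328
finger_force: 30.0
```

Call:
step_arm(
  commands=[
    [0,0,2,0],
    [0,0,1,0],
    [0,0,0.5,0],
    [0,0,0,0],
    [0,0,0,0],
  ],
)

```text
t: 33.15
tool_pos: [0.633, -0.2184, 0.0189]
ee_rot: [-180.0, 0.1, 180.0]
force: [-0.2, 0.7, -0.8]
grip_width: 0.326
finger_force: 30.0
```

Call:
step_arm(
  commands=[
    [0,0,0.5,0],
    [0,0,0,0],
    [0,0,0,0],
  ],
)

```text
t: 33.45
tool_pos: [0.6325, -0.2182, 0.0177]
ee_rot: [-180.0, -0.0, 180.0]
force: [-0.5, -0.2, -0.2]
grip_width: 0.33
finger_force: 30.0
```

Call:
step_arm(
  commands=[
    [0,0,0.5,0],
    [0,0,0,0],
    [0,0,0,0],
  ],
)

```text
t: 33.75
tool_pos: [0.6326, -0.2182, 0.0171]
ee_rot: [-180.0, -0.0, 180.0]
force: [-0.2, 0.2, -0.4]
grip_width: 0.327
finger_force: 30.0
```

Call:
step_arm(
  commands=[
    [0,0,0.5,0],
    [0,0,0,0],
    [0,0,0,0],
  ],
)

```text
t: 34.05
tool_pos: [0.6327, -0.2182, 0.0167]
ee_rot: [-180.0, 0.0, 180.0]
force: [0.9, -0.2, 0.4]
grip_width: 0.327
finger_force: 30.0
```

Call:
step_arm(
  commands=[
    [0,0,0.4,0],
    [0,0,0,0],
    [0,0,0,0],
  ],
)

```text
t: 34.35
tool_pos: [0.6327, -0.2182, 0.0167]
ee_rot: [-180.0, 0.0, 180.0]
force: [-0.9, 1.0, 3.6]
grip_width: 0.325
finger_force: 30.0
```

Contact felt. Releasing, lifting and backing off to look.

Call:
step_arm(
  commands=[
    [0,0,0,0],
    [0,0,0,0],
    [0,0,0,0],
    [0,0,0,0],
    [0,0,0,0],
  ],
  grip=62,
)

```text
t: 34.85
tool_pos: [0.6325, -0.2182, 0.0161]
ee_rot: [180.0, -0.0, 180.0]
force: [-0.3, -0.0, 0.2]
grip_width: 0.66
finger_force: 0.0
```

Call:
step_arm(
  commands=[
    [0,0,-5,0],
    [0,0,-20,0],
    [0,0,-30,0],
    [0,0,-40,0],
    [0,0,-40,0],
  ],
)

```text
t: 35.35
tool_pos: [0.6323, -0.2181, 0.1527]
ee_rot: [180.0, -0.0, 180.0]
force: [0.2, -1.1, -0.2]
grip_width: 0.668
finger_force: 0.0
```

Call:
step_arm(
  commands=[
    [0,30,-20,0],
    [0,45,0,0],
    [0,45,0,0],
    [0,45,0,0],
    [0,30,0,0],
  ],
)

```text
t: 35.85
tool_pos: [0.6325, -0.0182, 0.172]
ee_rot: [179.8, 0.0, -179.8]
force: [0.8, 0.5, 0.2]
grip_width: 0.665
finger_force: 0.0
```

Call:
step_arm(
  commands=[
    [0,0,0,0],
    [0,0,0,0],
    [0,0,0,0],
    [0,0,0,0],
    [0,0,0,0],
  ],
)

```text
t: 36.35
tool_pos: [0.6327, -0.025, 0.1712]
ee_rot: [-180.0, -0.0, 179.8]
force: [-0.4, -0.1, -0.9]
grip_width: 0.668
finger_force: 0.0
```

```bash
python3 - <<'E'
from cell import arm
import cv2,numpy as np
t=arm.grab_frame("top")["image"];s=arm.grab_frame("side")["image"]
o=np.zeros((600,720,3),'u1')
r=lambda im,w,h:cv2.convertScaleAbs(cv2.resize(im,(w,h),interpolation=2),alpha=1.6)
o[:,:240]=r(t[130:285,370:432],240,600)
o[:240,240:]=r(s[135:200,225:355],480,240)
o[240:,240:]=r(s[250:400,140:340],480,360)
cv2.imwrite("pics/end.png",o);print(arm.state()["tool_pos"])
E
```

```text
[ 0.63266592 -0.02427454  0.17119564]
```

View pics/end.png

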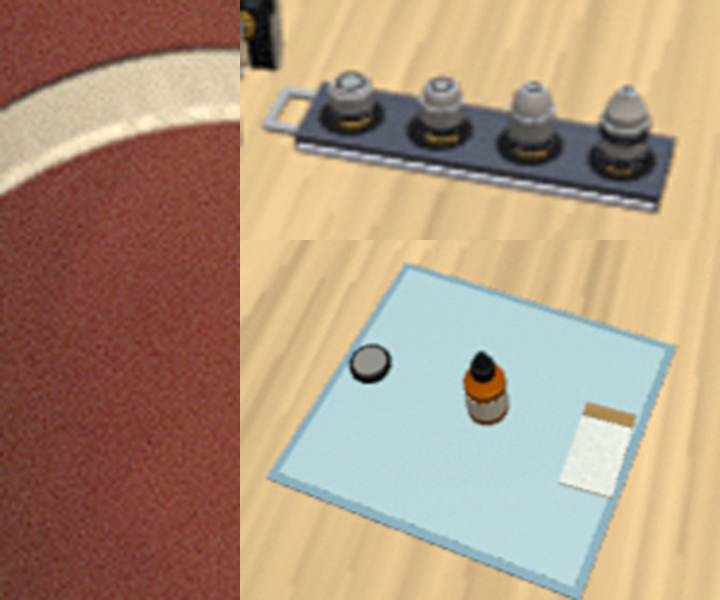

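The side view shows the four objectives standing upright in the wells, at about (350,100), (441,112), (533,122) and (626,130). They run from shortest to longest starting at the pull. The bottle is upright on the mat; the arm hides the top view.

```bash
python3 -c "
from cell import arm
print(arm.job_done())"
```

```text
the job is handed in; nothing more can be done
None
```

The four objectives now stand upright in the rack wells, shortest by the wire pull and longest at the far end; the bottle was left standing, and the job was handed in at about 36 s (no verdict was returned).

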